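# Reset the bench interlock with its two-button pair

### The job

Reset the test bench's interlock: on the box with the sliding guard, push the guard fully back, then with one fingertip on each press its two round buttons down together and keep both fully down for about two seconds, then let go of both. Leave the guard open, do not press the square buttons on the other box, and leave the loose parts on the table where they are; nothing needs to be grasped or lifted.

Things in the scene. Friction and masses are not known exactly. Their poses are not given: they have to be found in the camera images.
- reset_box: Fixed grey box, 180 (x) by 115 (y) by 50 mm; its flat deck is 50 mm above the table. Origin: centre of the underside; x from front (robot side) to back, y left; turned up to 20 degrees. On the deck, front to back: flat vent slots, then the guard, hiding two round buttons (centres 3 mm in front of the box centre, 30 mm left and right).
- guard_front (a point): Middle of the upright front face of the guard, a steel wedge-shaped hood 98 mm wide, 50 mm long. The face spans 22 to 47 mm above the deck (open below, side skirts at the ends); this point is 34 mm above the deck. Push it along the box's +x. Shut, the face is 27 mm in front of the button centres; fully open, 35 mm behind them.
- guard (a joint): Travel of the guard along the box's +x, m: 0 shut, 0.062 fully back at its stop. It takes about 2 N of friction to slide and stays where it is left. It starts between 0 and 0.015.
- reset_left_top (a point): Centre of the top face of the left (+y of the box) round button: a flat black cap 21 mm across, top 18 mm above the deck (68 mm above the table) when up, in a 29 mm steel collar 6 mm high. The two round buttons are 60 mm apart, centre to centre, along the box's y.
- reset_right_top (a point): The same for the right (-y of the box) round button.
- reset_left (a joint): How far the left round button is pressed, m: 0 up, 0.008 bottomed (cap top 10 mm above the deck). Spring: about 1.2 N to start, 4 N at the bottom; it comes up by itself.
- reset_right (a joint): The same for the right round button.
- start_box: Another grey box, fixed, 110 (x) by 108 (y) by 50 mm, with no guard. Origin: centre of its underside. It carries two square 24 mm black buttons, 60 mm apart, which must not be pressed. The two boxes can stand either way round (the reset box left or right of it).
- start_left (a joint): How far the start box's left square button is pressed, m; 0 up, 0.008 bottomed.
- start_right (a joint): The same for the right square button.
- cold_plate: Loose pale metal cold plate, 75x85x24 mm, lying flat right of the boxes; origin under its centre.
- paste_pot: Loose small paste pot, 38 mm across, 36 mm high, right of the boxes; origin under its centre.

How it is judged:
By the outcome, as a careful person would: the job done as asked, in the order asked, and still so for the second after the job is handed in, with the robot touching nothing.
It also fails if it takes over 42 s, if anything falls off the work surface, if the arm or the gripper's body presses on something with over 40 N, if the wrist force passes 120 N, or if a joint passes its speed limit or range.

### The arm

A 6-joint arm with a two-finger parallel gripper is mounted at the origin on the work surface; the furniture and walls round the work are solid. World frame = base frame: x ahead of the robot, y to its left, z up, the work surface at z = 0. Lengths are in m, angles in rad, forces in N, time in s.
With the tool pointing down it reaches from about 0.325 to 0.75 m from the base axis. Payload 7.6 kg.
Tool frame: the origin (TCP) lies on the centre line of the jaws, within the pads' length; the fingertips stand 22 mm ahead of it and the grasp point (between the pads) lies 3 mm ahead of it; z points along the fingers, y is the line along which they close (so a half turn about z gives the same grasp; the last joint's range is limited). The gripper opens to 85 mm and grips with 20 to 120 N. Pads are 22 mm wide; open, the fingers measure 114 mm over their backs; the gripper's body (76 mm by 85 mm) begins 54 mm behind the grasp point. The pads swing forward as they close: fully open they stand 13 mm farther back than shut.
Start: joints at [1.038, 0.052, 1.401, -0, 1.689, -0.07], TCP at [0.234, 0.47, 0.253] pointing down, gripper open.
Joint ranges: [-2.9, 2.9], [-0.91, 2.17], [0.12, 2.37], [-1.06, 4.2], [0.26, 2.73], [-2.93, 2.93]. Speed limits (rad/s): [2.57, 2.57, 3.01, 3.14, 3.14, 3.14].

### API

Orientations are given as a unit quaternion [w, x, y, z].
In Python, from station import read_state, optics, workorder gives the robot as it stands. The module is installed in compiled form; this text tells all that it offers.
- The arm moves only by the tool arm_command, never from a script. Its argument "increments" is a list of rows, each an object with "travel": the shift along the tool's x, y, z in mm, a list of three; "turn": the turn, a rotation vector about the tool's x, y, z in degrees, a list of three; "jaw": the opening, from -1 (shut) to 1 (fully open), so that 0 is half open. In form: [{"travel": [x, y, z], "turn": [rx, ry, rz], "jaw": jaw}, ...]. A call has exactly 8 rows; each row is the pose to reach, as a shift and turn from the pose commanded when the call began, along the tool's axes at that moment; what a row does not reach only later rows make up. A row lasts 1/8 s, in which the tool goes at most 62.5 mm and 10.7 degrees, less where a joint would pass 70% of its speed; a pose out of reach is approached as far as the arm can. A call with a gripper value outside its range is refused whole. The fingers move at their own pace and stop on an object; "force" is the grip in N (left out, the last holds). Time passes only in rows, so rows that repeat a pose let the fingers close, or fill a call up. It gives the time, the measured TCP pose, the force, the opening and the grip force at its end, in the units of the state.
- read_state(): the state, without advancing time (a new reading comes with each control period).
- optics.read_camera(name): name is "side" or "top" or "wrist"; returns the picture (420x560x3 uint8, red, green, blue); there is no depth.
- optics.get_calibration(name): a dict with "K" (3x3 intrinsics, pixels), "k1" (the pictures are not rectified: a ray, as slopes to the right and down, at radius r is drawn at 1 + k1 r^2 times it, then the intrinsics apply), "world_to_cam" (4x4, takes a point from world to camera coordinates); the wrist camera has in their place "T_tool_cam" (4x4, takes a point from camera to tool coordinates, whose origin is the TCP and whose axes are the flange's). Camera axes: x right, y up, looking along -z (the intrinsics and any distortion apply to the point x, -y, -z); pixel columns grow to the right and rows downward; lengths in m; the calibration is good to about 2 mm. A picture is of the moment at which its call begins: read the wrist's pose just before it. get_calibration takes no time and is no camera call.
- workorder.close_job(): hands the job in; it is judged then, once.
The state is a dict: "clock": time; "joints": joint angles; "joint_vel": joint speeds; "tau": joint torques, N m; "position": TCP position; "orientation": TCP orientation; "wrist_force": force on the tool from outside, world axes, zero at the start; "moment": the same for the moment, N m; "grip_width": opening from 0.0 (shut) to 1.0 (fully open); "grasp_force": force on a finger pad.
Only numpy, scipy, OpenCV 4.12 (cv2) and the standard library are available. Lean on these libraries where they do the work, as an engineer would, in place of code of your own. Each camera call takes 0.05 s, during which the arm holds its last target. There are 200 camera calls.

## Working session

There is one attempt and no reset: what is moved stays moved. The work goes in short steps, Python scripts to look and compute and a tool call to move; the robot and the scene stay as the last step left them, time stands still between calls to the robot, and variables do not carry over. Pictures are saved under pics/ and viewed, at most 10 in all, crops included, and the job is handed in when it is done.

Besides the shell and the picture viewer there is one more tool, called after "Request:" as name(argument=value, ...), one argument or row to a line, values as JSON. arm_command: Moves the arm, as the interface text tells. Its arguments: {"type":"object","properties":{"increments":{"type":"array"},"force":{"type":"number"}},"required":["increments"]}

```bash
mkdir -p pics
python3 - <<'E'
from station import read_state, optics
import cv2
for n in ("top","side"):
    cv2.imwrite(f"pics/{n}0.png",cv2.cvtColor(optics.read_camera(n),cv2.COLOR_RGB2BGR))
    c=optics.get_calibration(n);print(n,c)
print(read_state())
print(optics.get_calibration("wrist"))
E
```

```text
top {'K': array([[504.07318665,   0.        , 289.32471208],
       [  0.        , 504.07318665, 213.76122994],
       [  0.        ,   0.        ,   1.        ]]), 'k1': 0.0012138482208593438, 'world_to_cam': array([[ 0.01092486, -0.99985982, -0.01268817,  0.04909265],
       [ 0.98618836,  0.00867656,  0.16540025, -0.44400109],
       [-0.16526698, -0.0143199 ,  0.9861449 , -1.14740345],
       [ 0.        ,  0.        ,  0.        ,  1.        ]])}
side {'K': array([[432.15798691,   0.        , 275.58212156],
       [  0.        , 432.15798691, 213.13982166],
       [  0.        ,   0.        ,   1.        ]]), 'k1': 0.04407904369607689, 'world_to_cam': array([[-0.98018591, -0.19719084,  0.01874454,  0.46461588],
       [ 0.09425019, -0.38106625,  0.91973116, -0.08671098],
       [-0.17421965,  0.9032742 ,  0.39210104, -1.10177707],
       [ 0.        ,  0.        ,  0.        ,  1.        ]])}
{'clock': 0.1, 'joints': array([ 1.03769786e+00,  5.28088481e-02,  1.40158513e+00,  1.26781485e-05,
        1.68860340e+00, -7.03003003e-02]), 'joint_vel': array([ 0.00144986, -0.00236284, 
[... 352 characters left out ...]
ray([-0.34913888, -0.02278516, -0.31047259]), 'moment': array([ 0.00515451, -0.04065345,  0.02225856]), 'grasp_force': 0.0, 'grip_width': 1.002340324220702}
{'K': array([[333.89055685,   0.        , 280.95163956],
       [  0.        , 333.89055685, 210.13558418],
       [  0.        ,   0.        ,   1.        ]]), 'k1': 0.02623358105058308, 'T_tool_cam': array([[-6.51462809e-04,  9.46160839e-01,  3.23696220e-01,
         8.19075447e-02],
       [ 9.99999773e-01,  6.71938511e-04,  4.85046012e-05,
        -7.85105265e-04],
       [-1.71610802e-04,  3.23696178e-01, -9.46161062e-01,
        -1.20212473e-01],
       [ 0.00000000e+00,  0.00000000e+00,  0.00000000e+00,
         1.00000000e+00]])}
```

View pics/top0.png

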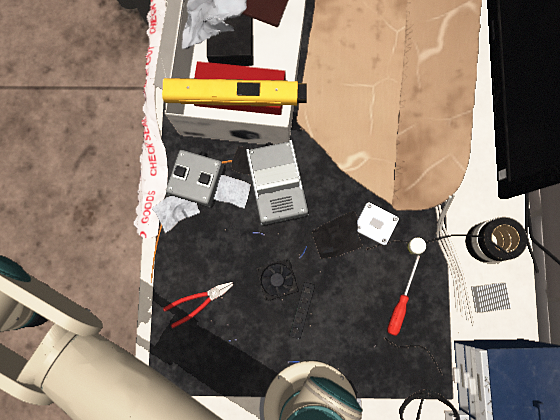

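View pics/side0.png

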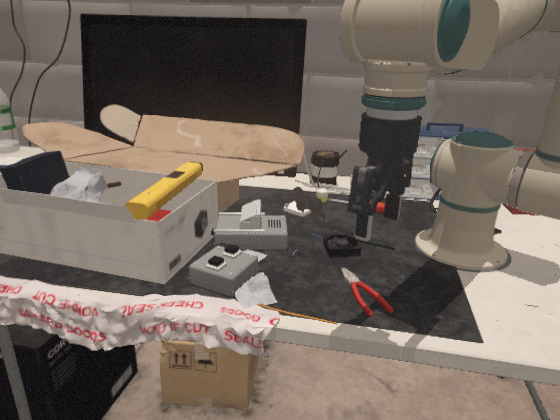

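The top view shows the start box at about (194,177) and the reset box at about (277,182), with a white bin and a yellow level behind them. The cold plate is at (377,223). Next I'll enlarge the reset box.

Run:
```python
import cv2
a=cv2.imread("pics/top0.png")[75:235,150:320]
cv2.imwrite("pics/topc.png",cv2.resize(a,None,fx=3.7,fy=3.7,interpolation=cv2.INTER_CUBIC))
```

```text
(no output)
```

View pics/topc.png

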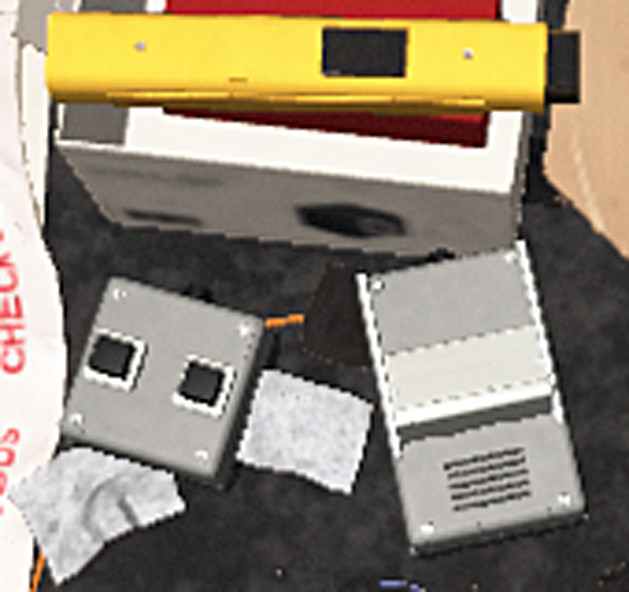

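The crop shows the deck screws at front-left (428,528), front-right (565,499), back-left (376,286) and back-right (512,257). The guard face's top edge runs from (398,425) to (554,390).

```bash
cat > h.py <<'E'
import numpy as np, cv2
from station import read_state, optics
from scipy.spatial.transform import Rotation as R
def pose(s=None):
    s=s or read_state(); q=s["orientation"]; T=np.eye(4)
    T[:3,:3]=R.from_quat(np.r_[q[1:],q[0]]).as_matrix(); T[:3,3]=s["position"]; return T
def c2w(name,T=None):
    c=optics.get_calibration(name)
    return c,(T@c["T_tool_cam"] if name=="wrist" else np.linalg.inv(c["world_to_cam"]))
def pix2w(name,uv,z,T=None):
    c,M=c2w(name,T)
    p=cv2.undistortPoints(np.array(uv,float).reshape(-1,1,2),c["K"],np.array([c["k1"],0,0,0.]))[:,0]
    d=np.c_[p[:,0],-p[:,1],-np.ones(len(p))]@M[:3,:3].T
    return M[:3,3]+d*((z-M[2,3])/d[:,2])[:,None]
def box2w(cx,cy,yaw,p):
    c,s=np.cos(yaw),np.sin(yaw); p=np.atleast_2d(p)
    return np.c_[cx+c*p[:,0]-s*p[:,1],cy+s*p[:,0]+c*p[:,1],p[:,2]]
E
python3 - <<'E'
from h import *
uv=np.array([[428,528],[565,499],[376,286],[512,257]])/3.7+[150,75]
P=pix2w("top",uv,.05);print(P.round(4)); c=P.mean(0)
f=P[2:].mean(0)-P[:2].mean(0);l=P[[0,2]].mean(0)-P[[1,3]].mean(0)
print(c,np.linalg.norm(f),np.linalg.norm(l),np.degrees(np.arctan2(f[1],f[0])),np.degrees(np.arctan2(-l[0],l[1])))
yaw=np.arctan2(f[1],f[0])
g=pix2w("top",np.array([[398,425],[554,390]])/3.7+[150,75],.097);print(g, (g.mean(0)-c)@np.r_[np.cos(yaw),np.sin(yaw),0])
print(pix2w("top",np.array([[45,100],[545,100]])/3.7+[150,75],.16),pix2w("top",np.array([[120,225],[520,240]])/3.7+[150,75],.0))
E
```

```text
[[0.4316 0.1081 0.05  ]
 [0.4508 0.0223 0.05  ]
 [0.5886 0.1445 0.05  ]
 [0.6085 0.0574 0.05  ]]
[0.51989675 0.08305535 0.05      ] 0.16136930915014802 0.08867593784195263 12.791393329202743 12.757758463232488
[[0.48736942 0.12465142 0.097     ]
 [0.50994189 0.02997875 0.097     ]] -0.021984854191004013
[[0.66876862 0.33311443 0.16      ]
 [0.67050451 0.03698077 0.16      ]] [[0.64471451 0.32304972 0.        ]
 [0.63605019 0.053026   0.        ]]
```

```bash
cat >> h.py <<'E'
BX=[0.5199,0.0831,np.radians(12.78)]
def goal(p,B=None):
    cx,cy,yaw=B or BX; c,s=np.cos(yaw),np.sin(yaw)
    T=np.eye(4); T[:3,:3]=np.array([[-c,-s,0],[-s,c,0],[0,0,-1.]]).T; T[:3,3]=box2w(cx,cy,yaw,p)[0]; return T
def step(p,B=None):
    D=np.linalg.inv(pose())@goal(p,B)
    print("travel",(D[:3,3]*1e3).round(1),"turn",np.degrees(R.from_matrix(D[:3,:3]).as_rotvec()).round(2))
def where():
    D=np.linalg.inv(goal([0,0,0]))@pose(); print("box xyz",(D[:3,3]*[-1e3,1e3,-1e3]).round(1))
E
python3 -c "
from h import *
step([-.060,0,.17])"
```

```text
travel [-381.7 -256.2   82.9] turn [-7.00e-02 -3.00e-02 -3.93e+01]
```

Request:
arm_command(
  increments=[
    {"travel": [-48,-32,10],"turn": [0,0,-5],"jaw": 0.07},
    {"travel": [-96,-64,21],"turn": [0,0,-10],"jaw": 0.07},
    {"travel": [-144,-96,31],"turn": [0,0,-15],"jaw": 0.07},
    {"travel": [-192,-128,42],"turn": [0,0,-20],"jaw": 0.07},
    {"travel": [-240,-160,52],"turn": [0,0,-25],"jaw": 0.07},
    {"travel": [-288,-192,62],"turn": [0,0,-30],"jaw": 0.07},
    {"travel": [-336,-224,73],"turn": [0,0,-35],"jaw": 0.07},
    {"travel": [-381.7,-256.2,82.9],"turn": [0,0,-39.3],"jaw": 0.07},
  ],
)

```text
clock: 1.1
position: [0.462, 0.0683, 0.1698]
orientation: [-0.0, -0.113, 0.994, 0.0]
wrist_force: [0.8, 0.3, -0.1]
grip_width: 0.538
grasp_force: 0.0
```

Run:
```python
from h import *
s=read_state();np.save("w1.npy",pose(s));im=optics.read_camera("wrist")
cv2.imwrite("pics/w1.png",cv2.cvtColor(cv2.resize(im,(784,588)),cv2.COLOR_RGB2BGR))
where();print(s["grip_width"],s["clock"]);step([-.06,0,.17])
```

```text
box xyz [-59.4  -6.9 168.3]
0.537504619497749 1.1
travel [ 0.6  6.8 -1.7] turn [-0.16 -0.11  0.09]
```

View pics/w1.png

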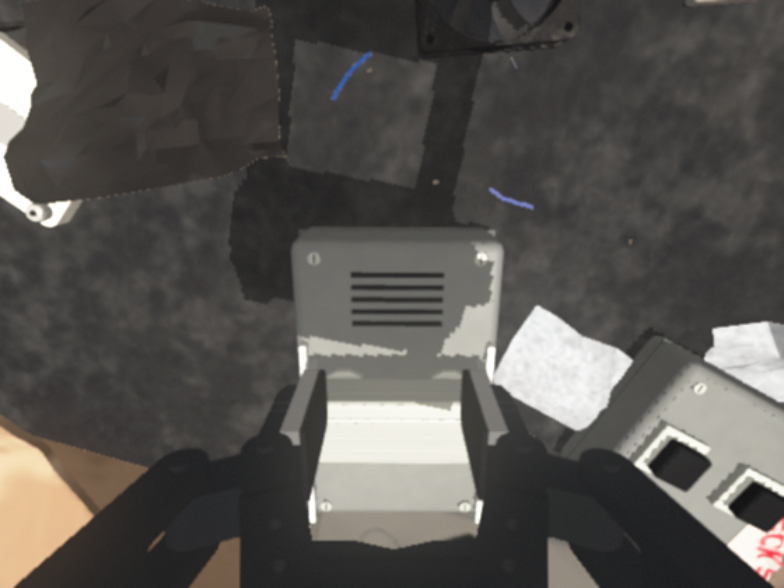

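The wrist view is turned: image up is towards the robot and image right is the box's +y. The screws are at front (314,259) and (482,258), back (327,507) and (465,507). The finger ends span columns 303–327 and 463–483. That puts the inner gap at about 46 mm and the tip thickness at about 7.4 mm, so 60 mm between tip centres needs a gap of about 52.6 mm, which is jaw 0.24.

Run:
```python
from h import *
T=np.load("w1.npy")
P=pix2w("wrist",np.array([[482,258],[314,259],[465,507],[327,507]])/1.4,.05,T);print(P.round(4)); c=P.mean(0)
f=P[2:].mean(0)-P[:2].mean(0);l=P[[0,2]].mean(0)-P[[1,3]].mean(0)
print(c,np.linalg.norm(f),np.linalg.norm(l),np.degrees(np.arctan2(f[1],f[0])),np.degrees(np.arctan2(-l[0],l[1])))
step([-.060,0,.105])
```

```text
[[0.4316 0.1077 0.05  ]
 [0.4519 0.0213 0.05  ]
 [0.5915 0.1432 0.05  ]
 [0.6111 0.0573 0.05  ]]
[0.52152652 0.08240495 0.05      ] 0.16347261624380216 0.08841609808781084 12.621112743112704 13.05278092222251
travel [ 0.5  7.  63.3] turn [-0.16 -0.11  0.09]
```

Request:
arm_command(
  increments=[
    {"travel": [0,0,20],"turn": [0,0,0],"jaw": 0.24},
    {"travel": [0,0,40],"turn": [0,0,0],"jaw": 0.24},
    {"travel": [0,0,60],"turn": [0,0,0],"jaw": 0.24},
    {"travel": [0,0,70],"turn": [0,0,0],"jaw": 0.24},
    {"travel": [0,0,70],"turn": [0,0,0],"jaw": 0.24},
    {"travel": [0,0,70],"turn": [0,0,0],"jaw": 0.24},
    {"travel": [0,0,70],"turn": [0,0,0],"jaw": 0.24},
    {"travel": [0,0,70],"turn": [0,0,0],"jaw": 0.24},
  ],
)

```text
clock: 2.15
position: [0.4618, 0.0702, 0.1009]
orientation: [0.0, -0.111, 0.994, 0.0]
wrist_force: [-0.1, 0.0, 0.6]
grip_width: 0.622
grasp_force: 0.0
```

```bash
sed -i 's/^BX=.*/BX=[0.5205,0.0828,np.radians(12.8)]/' h.py
python3 - <<'E'
from h import *
s=read_state();np.save("w2.npy",pose(s));im=optics.read_camera("wrist")
cv2.imwrite("pics/w2.png",cv2.cvtColor(cv2.resize(im,(784,588)),cv2.COLOR_RGB2BGR))
where();print(s["grip_width"],s["clock"],s["wrist_force"]);step([.021,0,.1])
E
```

```text
box xyz [-60.1   0.7 100.8]
0.6218649732994167 2.15 [-0.05873614  0.03347013  0.61786198]
travel [-81.1  -0.7   0.8] turn [-0.    0.04 -0.02]
```

View pics/w2.png

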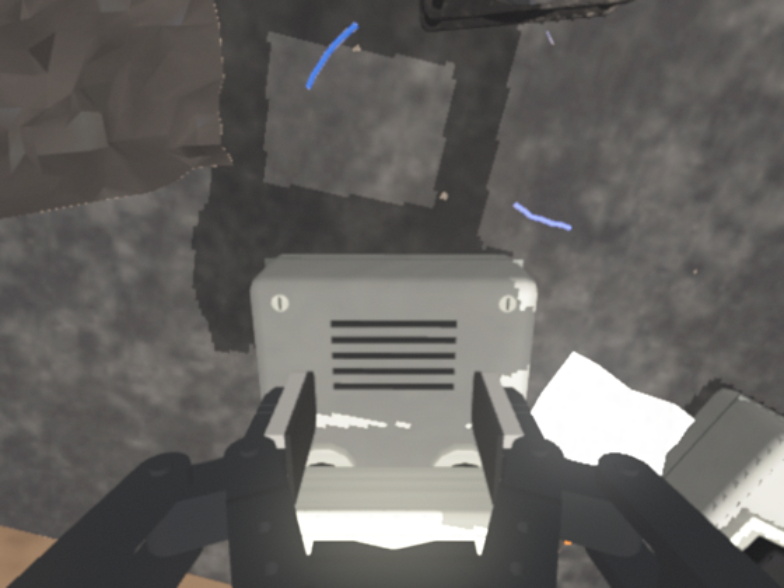

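The fingers straddle columns 314–473, centred at 394 on the box. The guard is ahead of them, with the collars just peeking out at (330,455) and (462,455). Now I'll push.

Request:
arm_command(
  increments=[
    {"travel": [-12,-0.7,0.8],"turn": [0,0,0],"jaw": 0.24},
    {"travel": [-22,-0.7,0.8],"turn": [0,0,0],"jaw": 0.24},
    {"travel": [-29,-0.7,0.8],"turn": [0,0,0],"jaw": 0.24},
    {"travel": [-36,-0.7,0.8],"turn": [0,0,0],"jaw": 0.24},
    {"travel": [-44,-0.7,0.8],"turn": [0,0,0],"jaw": 0.24},
    {"travel": [-53,-0.7,0.8],"turn": [0,0,0],"jaw": 0.24},
    {"travel": [-62,-0.7,0.8],"turn": [0,0,0],"jaw": 0.24},
    {"travel": [-70,-0.7,0.8],"turn": [0,0,0],"jaw": 0.24},
  ],
)

```text
clock: 3.2
position: [0.5306, 0.0849, 0.0995]
orientation: [-0.0, -0.111, 0.994, -0.0]
wrist_force: [-1.9, -1.9, 2.2]
grip_width: 0.614
grasp_force: 1.2
```

Request:
arm_command(
  increments=[
    {"travel": [-3,0,0],"turn": [0,0,0],"jaw": 0.24},
    {"travel": [-6,0,0],"turn": [0,0,0],"jaw": 0.24},
    {"travel": [-8,0,0],"turn": [0,0,0],"jaw": 0.24},
    {"travel": [-9,0,0],"turn": [0,0,0],"jaw": 0.24},
    {"travel": [-10,0,0],"turn": [0,0,0],"jaw": 0.24},
    {"travel": [-11,0,0],"turn": [0,0,0],"jaw": 0.24},
    {"travel": [-11,0,0],"turn": [0,0,0],"jaw": 0.24},
    {"travel": [-11,0,0],"turn": [0,0,0],"jaw": 0.24},
  ],
)

```text
clock: 4.2
position: [0.5404, 0.0873, 0.0995]
orientation: [-0.0, -0.111, 0.994, -0.0]
wrist_force: [-4.7, -2.2, 1.3]
grip_width: 0.62
grasp_force: 2.5
```

```bash
python3 -c "
from h import *
where();print(read_state()['wrist_force'])"
```

```text
box xyz [20.4 -0.  99.5]
[-4.71456495 -2.15819287  1.27206322]
```

Request:
arm_command(
  increments=[
    {"travel": [-1,0,0],"turn": [0,0,0],"jaw": 0.24},
    {"travel": [-2,0,0],"turn": [0,0,0],"jaw": 0.24},
    {"travel": [-3,0,0],"turn": [0,0,0],"jaw": 0.24},
    {"travel": [-4,0,0],"turn": [0,0,0],"jaw": 0.24},
    {"travel": [-4,0,0],"turn": [0,0,0],"jaw": 0.24},
    {"travel": [-4,0,0],"turn": [0,0,0],"jaw": 0.24},
    {"travel": [-4,0,0],"turn": [0,0,0],"jaw": 0.24},
    {"travel": [-4,0,0],"turn": [0,0,0],"jaw": 0.24},
  ],
)

```text
clock: 5.2
position: [0.5409, 0.0874, 0.0994]
orientation: [-0.006, -0.111, 0.994, -0.0]
wrist_force: [-26.9, -7.8, 13.2]
grip_width: 0.619
grasp_force: 14.0
```

```bash
python3 -c "
from h import *
where();print(read_state()['wrist_force'])"
```

```text
box xyz [20.9 -0.  99.4]
[-26.85209706  -7.79657162  13.24553059]
```

The guard is at its stop: the force jumped to 28 N with the face at +32 mm. Backing off to above the buttons.

Request:
arm_command(
  increments=[
    {"travel": [7,0,0],"turn": [0,0,0],"jaw": 0.24},
    {"travel": [14,0,0],"turn": [0,0,0],"jaw": 0.24},
    {"travel": [21,0,0],"turn": [0,0,0],"jaw": 0.24},
    {"travel": [28,0,0],"turn": [0,0,0],"jaw": 0.24},
    {"travel": [28,0,0],"turn": [0,0,0],"jaw": 0.24},
    {"travel": [28,0,0],"turn": [0,0,0],"jaw": 0.24},
    {"travel": [28,0,0],"turn": [0,0,0],"jaw": 0.24},
    {"travel": [28,0,0],"turn": [0,0,0],"jaw": 0.24},
  ],
)

```text
clock: 6.2
position: [0.5174, 0.0821, 0.0995]
orientation: [0.0, -0.111, 0.994, 0.0]
wrist_force: [-0.3, 0.4, -0.3]
grip_width: 0.62
grasp_force: 0.0
```

Run:
```python
from h import *
s=read_state();im=optics.read_camera("wrist")
cv2.imwrite("pics/w3.png",cv2.cvtColor(cv2.resize(im,(784,588)),cv2.COLOR_RGB2BGR))
where();print(s["grip_width"],s["wrist_force"]);step([-.003,0,.1])
```

```text
box xyz [-3.2  0.  99.5]
0.6202778734269797 [-0.26658004  0.36302395 -0.29913895]
travel [-0.2 -0.  -0.5] turn [ 0.   -0.   -0.01]
```

View pics/w3.png

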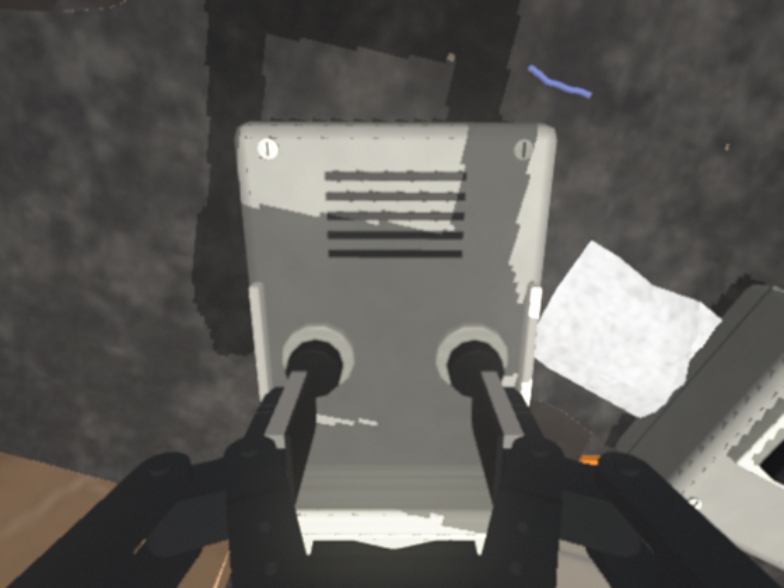

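The caps sit at (315,368) and (475,368), and the finger ends are about 2–3 mm outboard of them. I'll close the gap slightly and descend.

Request:
arm_command(
  increments=[
    {"travel": [0,0,0],"turn": [0,0,0],"jaw": 0.18},
    {"travel": [0,0,0],"turn": [0,0,0],"jaw": 0.18},
    {"travel": [0,0,3],"turn": [0,0,0],"jaw": 0.18},
    {"travel": [0,0,6],"turn": [0,0,0],"jaw": 0.18},
    {"travel": [0,0,9],"turn": [0,0,0],"jaw": 0.18},
    {"travel": [0,0,12],"turn": [0,0,0],"jaw": 0.18},
    {"travel": [0,0,14],"turn": [0,0,0],"jaw": 0.18},
    {"travel": [0,0,14],"turn": [0,0,0],"jaw": 0.18},
  ],
)

```text
clock: 7.25
position: [0.5172, 0.0821, 0.0857]
orientation: [-0.0, -0.111, 0.994, 0.0]
wrist_force: [-1.6, -0.7, 3.5]
grip_width: 0.591
grasp_force: 1.4
```

Request:
arm_command(
  increments=[
    {"travel": [0,0,3],"turn": [0,0,0],"jaw": 0.18},
    {"travel": [0,0,6],"turn": [0,0,0],"jaw": 0.18},
    {"travel": [0,0,8],"turn": [0,0,0],"jaw": 0.18},
    {"travel": [0,0,9],"turn": [0,0,0],"jaw": 0.18},
    {"travel": [0,0,9],"turn": [0,0,0],"jaw": 0.18},
    {"travel": [0,0,9],"turn": [0,0,0],"jaw": 0.18},
    {"travel": [0,0,9],"turn": [0,0,0],"jaw": 0.18},
    {"travel": [0,0,9],"turn": [0,0,0],"jaw": 0.18},
  ],
)

```text
clock: 8.25
position: [0.5176, 0.0821, 0.0788]
orientation: [0.0, -0.111, 0.994, -0.0]
wrist_force: [-9.0, -0.3, 17.7]
grip_width: 0.59
grasp_force: 9.0
```

```bash
python3 -c "
from h import *
s=read_state();where();print(s['wrist_force'],s['moment'],s['moment']@goal([0,0,0])[:3,:3]); print(goal([0,0,0])[:3,:3].T@s['wrist_force'])"
```

```text
box xyz [-3.  -0.  78.8]
[-9.01435289 -0.26774592 17.73415974] [-0.23036008  1.68662623  0.01699666] [-0.14903402  1.69574841 -0.01699666]
[  8.84965911   1.73602408 -17.73415974]
```

Both are bottomed, at about 12 N and 6 N against the 4 N spring. I'll press slightly harder and hold.

Request:
arm_command(
  increments=[
    {"travel": [0,0,1],"turn": [0,0,0],"jaw": 0.18},
    {"travel": [0,0,1],"turn": [0,0,0],"jaw": 0.18},
    {"travel": [0,0,1],"turn": [0,0,0],"jaw": 0.18},
    {"travel": [0,0,1],"turn": [0,0,0],"jaw": 0.18},
    {"travel": [0,0,1],"turn": [0,0,0],"jaw": 0.18},
    {"travel": [0,0,1],"turn": [0,0,0],"jaw": 0.18},
    {"travel": [0,0,1],"turn": [0,0,0],"jaw": 0.18},
    {"travel": [0,0,1],"turn": [0,0,0],"jaw": 0.18},
  ],
)

```text
clock: 9.25
position: [0.5176, 0.0821, 0.0787]
orientation: [0.0, -0.111, 0.994, -0.0]
wrist_force: [-13.3, -1.8, 24.9]
grip_width: 0.593
grasp_force: 12.2
```

Request:
arm_command(
  increments=[
    {"travel": [0,0,0],"turn": [0,0,0],"jaw": 0.18},
    {"travel": [0,0,0],"turn": [0,0,0],"jaw": 0.18},
    {"travel": [0,0,0],"turn": [0,0,0],"jaw": 0.18},
    {"travel": [0,0,0],"turn": [0,0,0],"jaw": 0.18},
    {"travel": [0,0,0],"turn": [0,0,0],"jaw": 0.18},
    {"travel": [0,0,0],"turn": [0,0,0],"jaw": 0.18},
    {"travel": [0,0,-15],"turn": [0,0,0],"jaw": 0.18},
    {"travel": [0,0,-30],"turn": [0,0,0],"jaw": 0.18},
  ],
)

```text
clock: 10.25
position: [0.5172, 0.0821, 0.1058]
orientation: [-0.0, -0.111, 0.994, 0.0]
wrist_force: [-0.2, -0.1, 0.4]
grip_width: 0.591
grasp_force: 0.0
```

Request:
arm_command(
  increments=[
    {"travel": [0,0,-15],"turn": [0,0,0],"jaw": 0.18},
    {"travel": [0,0,-30],"turn": [0,0,0],"jaw": 0.18},
    {"travel": [10,0,-50],"turn": [0,0,0],"jaw": 0.18},
    {"travel": [25,0,-70],"turn": [0,0,0],"jaw": 0.18},
    {"travel": [40,0,-80],"turn": [0,0,0],"jaw": 0.18},
    {"travel": [50,0,-80],"turn": [0,0,0],"jaw": 0.18},
    {"travel": [50,0,-80],"turn": [0,0,0],"jaw": 0.18},
    {"travel": [50,0,-80],"turn": [0,0,0],"jaw": 0.18},
  ],
)

```text
clock: 11.25
position: [0.4686, 0.071, 0.1851]
orientation: [-0.0, -0.111, 0.994, 0.0]
wrist_force: [0.1, 0.7, -0.3]
grip_width: 0.596
grasp_force: 0.0
```

Run:
```python
from h import *
im=optics.read_camera("wrist")
cv2.imwrite("pics/w4.png",cv2.cvtColor(cv2.resize(im,(784,588)),cv2.COLOR_RGB2BGR))
where();print(read_state()["wrist_force"])
```

```text
box xyz [-53.2   0.  185.1]
[-0.06795651  0.64118444 -0.47531276]
```

View pics/w4.png

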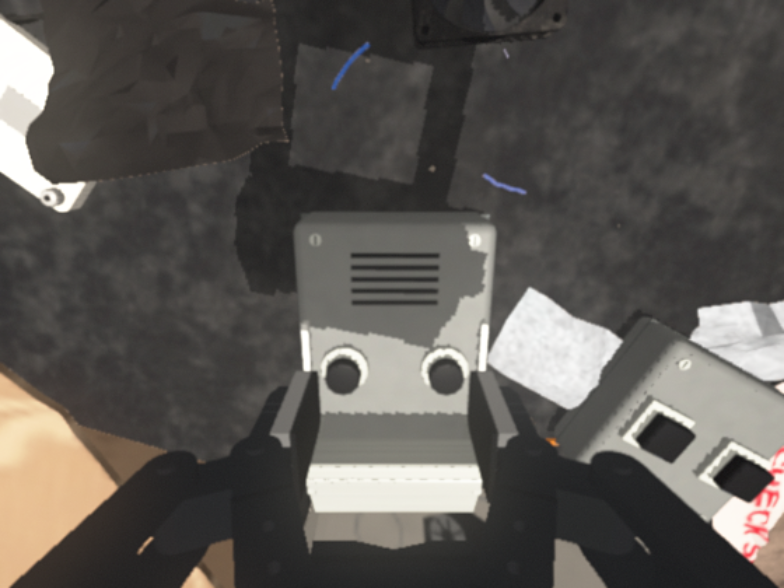

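The guard is open and both caps are up, at (342,372) and (446,372). The start box is untouched and the arm is clear.

```bash
python3 -c "
from station import workorder
print(workorder.close_job())"
```

```text
the job is handed in; nothing more can be done
None
```

The job is handed in with no verdict returned: the guard was pushed to its stop and left open, and by the force readings both round buttons were bottomed together for about 2 s, then released; the square buttons and loose parts were not touched.

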